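Fit the keyed hub on the leaning arbor

TASK

Fit the loose aluminium hub on the arbor of the stand: slip it over the round pilot that leans towards you, turn it until its two inner tabs drop into the keyways of the collar, and let it go when its underside lies fully home on the round seat flange. Leave the other loose things on the bench where they are.

Things in the scene. Friction and masses are not known exactly. Their poses are not given: they have to be found in the camera images.
- hub_center (a point): Centre of the keyed hub: bare aluminium, loose, 66 mm high, about 0.32 kg, standing boss up. On the hub's axis, 33 mm above its underside; z points from skirt to boss. The round skirt (84 mm diameter) reaches 30 mm up; above it, from 30 to 66 mm, a rectangular boss to grip: 50 mm along x, 36 mm along y (two flat sides). A 24 mm bore runs through the boss.
- hub: The same hub, origin at the centre of its underside. The skirt is hollow from below: 48 mm bore, 24 mm deep. In it two tabs, on the +x and -x sides (in line with the length of the boss), reach inward to 14 mm from the axis; each is 12 mm wide and reaches from the underside 14 mm up. A half turn gives the same fit.
- seat (a point): Centre of the face of the seat flange (84 mm diameter) on the grey stand, which is fixed (base 130 x 130 mm). z points out along the arbor, which leans 25 degrees from vertical, roughly towards the robot; y is level; x points up the slope of the face, to the far side. Home: the hub's underside lies on this face, hub_center 33 mm from here along z.
- collar_top (a point): On the arbor's axis, 22 mm out from the seat, same axes: top of the 44 mm collar. Two opposite keyways, 16 mm wide, run down its whole height, open at the top and sides. Their line stands at an unknown angle, within 35 degrees either way of this x axis; the arbor is braked and will not turn. With tabs off the keyways the hub stops on this top, 22 mm short of home.
- pilot_tip (a point): Outer end of the arbor, on its axis, 84 mm out from the seat, same axes. From the collar to here runs a round pilot of 20 mm diameter, its last 12 mm tapered to 10 mm diameter.
- masking_tape: Roll of masking tape, 92 mm diameter, 24 mm high, loose bystander; origin under its centre.
- glue_bottle: Small standing glue bottle, 34 mm diameter, 92 mm high, loose bystander; origin under its centre.
- screwdriver: Screwdriver, 172 mm long, lying, loose bystander; origin under its centre.
- try_square: Small try square, 127 x 102 mm, lying, loose bystander; origin under its centre.
- house_block: Small plain model house, 34 x 40 x 44 mm, loose bystander; origin under its centre.
Not all that is in view belongs to the job. There is more than one size of the hub; the job needs the larger.

How it is judged:
By the outcome, as a careful person would: the job done as asked, in the order asked, and still so for the second after the job is handed in, with the robot touching nothing.
It also fails if it takes over 48 s, if anything falls off the work surface, if the arm or the gripper's body presses on something with over 40 N, if the wrist force passes 120 N, or if a joint passes its speed limit or range.

ROBOT

A 6-joint arm with a two-finger parallel gripper is mounted at the origin on a cart in front of the work surface, level with it; the furniture and walls round the work are solid. World frame = base frame: x ahead of the robot, y to its left, z up, the work surface at z = 0. Lengths are in mm, angles in rad, forces in N, time in s.
With the tool pointing down it reaches from about 275 to 825 mm from the base axis. Payload 4.9 kg.
Tool frame: the origin (TCP) lies at the very end of the fingers, on their centre line; the grasp point (between the pads) lies 19 mm behind it; z points along the fingers, y is the direction in which the jaws open and shut (so a half turn about z gives the same grasp; the last joint's range is limited). The gripper opens to 85 mm and grips with 20 to 120 N. Pads are 22 mm wide; open, the fingers measure 114 mm over their backs; the gripper's body (76 mm by 85 mm) begins 54 mm behind the grasp point. The pads swing forward as they close: fully open they stand 13 mm farther back than shut.
Start: joints at [1.027, 0.326, -0.193, 1.052, 0, 1.437], TCP at [219.131, 504.48, 231.281] pointing down, gripper open.
Joint ranges: [-2.65, 2.65], [-0.97, 1.79], [-1.3, 1.35], [-1.93, 2.1], [-1.47, 1.37], [-3.14, 3.14]. Speed limits (rad/s): [2.57, 2.57, 3.14, 3.14, 3.14, 3.14].

INTERFACE

Orientations are given as [roll, pitch, yaw] about the fixed x, y, z axes, in that order (R = Rz(yaw) Ry(pitch) Rx(roll)).
In Python, from bench import bot, solve_ik, imaging gives the robot as it stands. Calls block until the motion is done:
- bot.move_ptp(position, orientation): joint-space move of the TCP to a pose.
- bot.movel(position, rot=None, max_speed=150, threshold=None): straight line of the TCP; rot=None keeps the orientation; max_speed is the mean speed in mm/s. With threshold (N) it stops when the force on the tool has changed by that much, and returns True; else False.
- bot.move_j(angles): joint-space move.
- bot.grip(opening, effort=None): opening from 0.0 (shut) to 1.0 (fully open); effort is the grip in N (None keeps the last); returns when the fingers have stopped.
- bot.dwell(seconds).
- solve_ik(position, orientation): joint angles nearest the present ones, or None.
- bot.get_state(): the state.
- imaging.capture(name): name is "scene" or "side" or "wrist"; returns the picture (384x512x3 uint8, blue, green, red); there is no depth.
- imaging.camera_model(name): a dict with "K" (3x3 intrinsics, pixels), "position" and "rotation" of the camera in the world. Camera axes: x right, y up, looking along -z (the intrinsics and any distortion apply to the point x, -y, -z); pixel columns grow to the right and rows downward; lengths in mm; the calibration is good to about 2 mm. A picture is of the moment at which its call begins: read the wrist's pose just before it. camera_model takes no time and is no camera call; for the wrist camera it gives the pose at the moment of the call.
A pose or a line that the arm cannot do raises bot.IKError and nothing moves.
- bot.sign_off(): hands the job in, once; it reports no verdict.
The state is a dict: "t": time; "qpos": joint angles; "joint_velocities": joint speeds; "effort": joint torques, N m; "tcp_pos": TCP position; "orientation": TCP orientation; "contact_force": force on the tool from outside, world axes, zero at the start; "wrist_torque": the same for the moment, N m; "opening": opening from 0.0 (shut) to 1.0 (fully open).
Only numpy, scipy, OpenCV 4.12 (cv2) and the standard library are available. Lean on these libraries where they do the work, as an engineer would, in place of code of your own. Each camera call takes 0.05 s, during which the arm holds its last target.

## Working session

There is one attempt and no reset: what is moved stays moved. The work goes in short steps, each a Python script; the robot and the scene stay as the last script left them, time stands still between calls to the robot, and variables do not carry over. Pictures are saved under pics/ and viewed, and the job is handed in when it is done.

```bash
ls; mkdir -p pics
python3 - <<'E'
from bench import bot, imaging
import cv2
for n in ("scene","side","wrist"):
    im=imaging.capture(n); cv2.imwrite(f"pics/{n}0.png",im)
    m=imaging.camera_model(n); print(n,{k:(v.round(3).tolist() if hasattr(v,'round') and not isinstance(v,float) else v) for k,v in m.items()})
s=bot.get_state(); print(s)
E
```

```text
pics
scene {'K': [[350.383, 0.0, 255.82], [0.0, 350.383, 191.406], [0.0, 0.0, 1.0]], 'position': [973.58, 935.95, 748.905], 'rotation': [0.905, 0.0, 2.648]}
side {'K': [[428.538, 0.0, 253.66], [0.0, 428.538, 186.554], [0.0, 0.0, 1.0]], 'position': [-24.16, 1128.771, 764.35], 'rotation': [1.036, -0.002, -2.561]}
wrist {'K': [[321.363, 0.0, 256.574], [0.0, 321.363, 186.22], [0.0, 0.0, 1.0]], 'position': [143.688, 537.008, 373.123], 'rotation': [-0.328, -0.0, 1.16]}
{'t': 0.15, 'qpos': array([ 1.02676490e+00,  3.26795641e-01, -1.93345767e-01,  1.05200262e+00,
        5.19108452e-06,  1.43659835e+00]), 'joint_velocities': array([-0.00108906, -0.00258043,  0.00241494, -0.00019707,  0.000744  ,
        0.00119383]), 'effort': array([ 8.14529012e-04, -4.43704462e+01,  2.62665278e+01,  1.04465501e-02,
       -1.42621766e-04,  3.52510469e-06]), 'tcp_pos': array([218.90841946, 504.07885462, 230.67292666]), 'orientation': array([-3.14025777e+00, -1.85460435e-04,  2.73175907e+00]), 'contact_force': array([0.10327904, 0.42632922, 0.58507163]), 'wrist_torque': array([-0.00029913,  0.01248072, -0.01415306]), 'opening': 1.0038935070907473}
```

View pics/scene0.png

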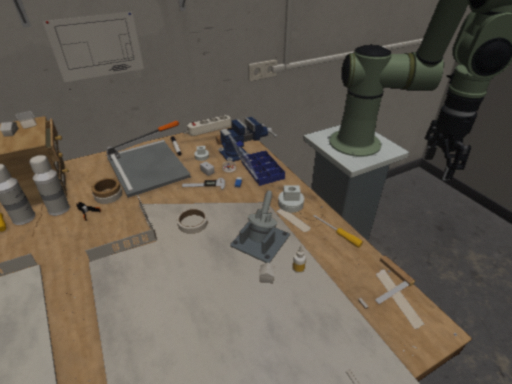

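View pics/side0.png

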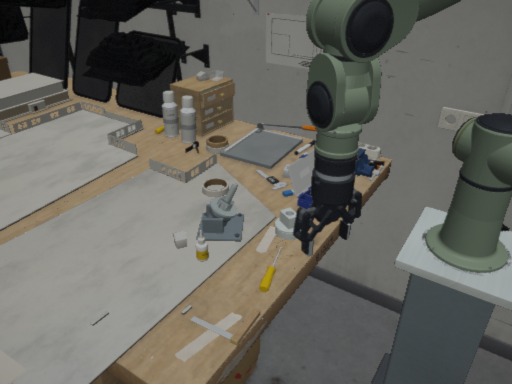

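View pics/wrist0.png

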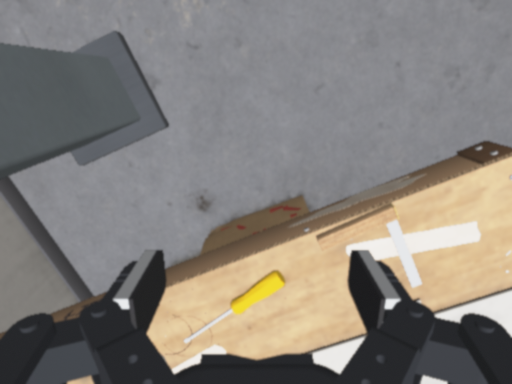

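```bash
cat > h.py <<'E'
import numpy as np, cv2
from scipy.spatial.transform import Rotation as R
from bench import bot, solve_ik, imaging
def cam(n):
    m=imaging.camera_model(n); r=np.asarray(m["rotation"],float)
    Rm=r if r.shape==(3,3) else R.from_euler('xyz',r).as_matrix()
    return np.array(m["K"]),np.array(m["position"]),Rm,m
def ray(c,px):
    K,p,Rm,m=c
    D=None
    for k in m:
        if 'dist' in k.lower(): D=np.array(m[k],float)
    u=cv2.undistortPoints(np.array([[px]],float),K,D)[0,0]
    d=Rm@np.array([u[0],-u[1],-1]); return p,d/np.linalg.norm(d)
def onz(c,px,z):
    p,d=ray(c,px); return p+d*(z-p[2])/d[2]
def proj(c,P):
    K,p,Rm,m=c
    q=Rm.T@(np.asarray(P,float)-p); return np.array([K[0,0]*q[0]/-q[2]+K[0,2],K[1,1]*-q[1]/-q[2]+K[1,2]])
def tri(rays):
    A=np.zeros((3,3));b=np.zeros(3)
    for p,d in rays:
        M=np.eye(3)-np.outer(d,d);A+=M;b+=M@p
    x=np.linalg.solve(A,b); return x,[np.linalg.norm((np.eye(3)-np.outer(d,d))@(x-p)) for p,d in rays]
E
python3 - <<'E'
from h import *
a=cam('scene');b=cam('side');print(a[3].keys())
for n,px in dict(hubL=(291,206),small=(202,157),block=(207,170),tape=(192,228),glue=(299,270),stand=(260,240)).items(): print(n,onz(a,px,0).round())
for n,px in dict(hub=(287,236),stand=(222,228),glue=(202,259)).items(): print(n,onz(b,px,0).round())
im=cv2.imread('pics/scene0.png'); cv2.imwrite('pics/s_c.png',cv2.resize(im[120:290,170:340],None,fx=3.5,fy=3.5,interpolation=2))
im=cv2.imread('pics/side0.png'); cv2.imwrite('pics/d_c.png',cv2.resize(im[140:270,170:340],None,fx=4.4,fy=4.4,interpolation=2))
E
```

```text
dict_keys(['K', 'position', 'rotation'])
hubL [458. 220.   0.]
small [ 606. -198.    0.]
block [ 622. -104.    0.]
tape [780. 164.   0.]
glue [582. 453.   0.]
stand [621. 306.   0.]
hub [445. 232.   0.]
stand [627. 305.   0.]
glue [587. 449.   0.]
```

View pics/s_c.png

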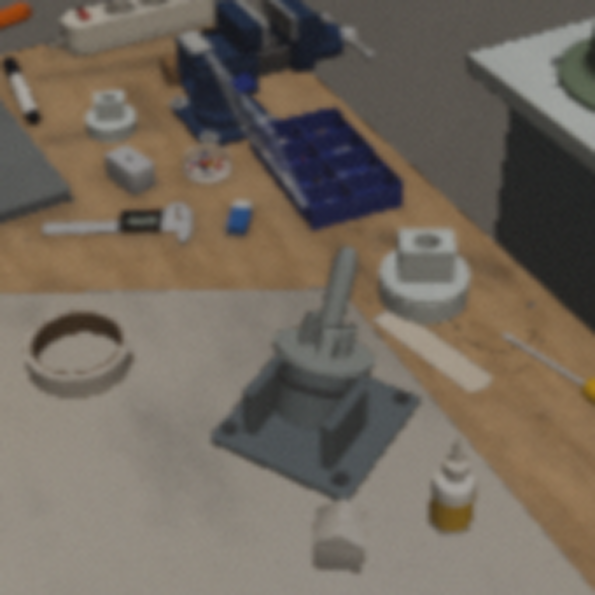

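View pics/d_c.png

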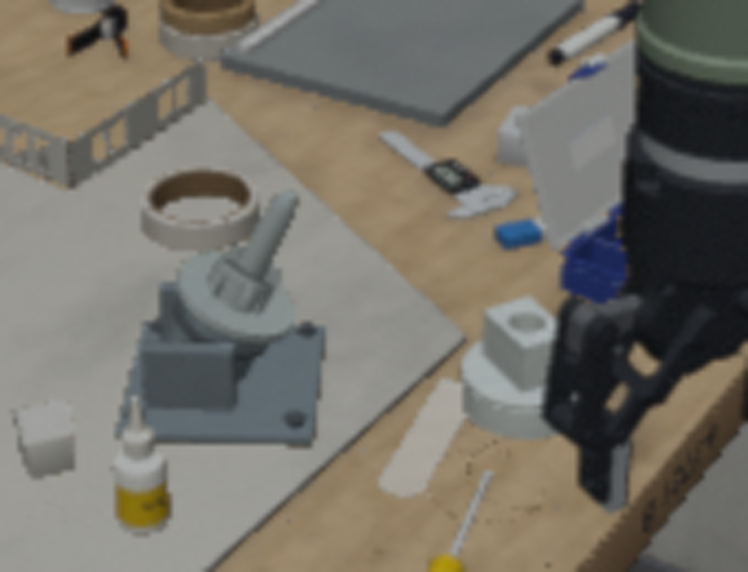

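Run:
```python
from h import *
a=cam('scene');b=cam('side')
im=cv2.imread('pics/scene0.png'); cv2.imwrite('pics/s_c2.png',cv2.resize(im[175:220,265:320],None,fx=10,fy=10,interpolation=2))
im=cv2.imread('pics/side0.png'); cv2.imwrite('pics/d_c2.png',cv2.resize(im[200:245,265:305],None,fx=12,fy=12,interpolation=2))
s=bot.get_state(); T=R.from_euler('xyz',s['orientation']).as_matrix(); c=cam('wrist')
print(T.T@(c[1]-s['tcp_pos']), (T.T@c[2]).round(3))
for yaw in np.arange(-3.1,3.2,.4):
    q=solve_ik([452,225,200],[np.pi,0,yaw]); print(round(yaw,2), None if q is None else np.round(q,2))
```

```text
[ 8.21383695e+01  4.01224971e-02 -1.42434728e+02] [[-0.001  0.947  0.322]
 [ 1.     0.002 -0.001]
 [-0.001  0.322 -0.947]]
-3.1 [ 0.32  0.27 -0.36  0.94  0.    0.27]
-2.7 [ 0.32  0.27 -0.36  0.94  0.   -0.13]
-2.3 [ 0.32  0.27 -0.36  0.94  0.   -0.53]
-1.9 [ 0.32  0.27 -0.36  0.94  0.   -0.93]
-1.5 [ 0.32  0.27 -0.36  0.94  0.   -1.33]
-1.1 [ 0.32  0.27 -0.36  0.94  0.   -1.73]
-0.7 [ 0.32  0.27 -0.36  0.94  0.   -2.13]
-0.3 [ 0.32  0.27 -0.36  0.94  0.   -2.53]
0.1 [ 0.32  0.27 -0.36  0.94  0.   -2.93]
0.5 [ 0.32  0.27 -0.36  0.94  0.    2.96]
0.9 [ 0.32  0.27 -0.36  0.94  0.    2.56]
1.3 [ 0.32  0.27 -0.36  0.94  0.    2.16]
1.7 [ 0.32  0.27 -0.36  0.94  0.    1.76]
2.1 [ 0.32  0.27 -0.36  0.94  0.    1.36]
2.5 [ 0.32  0.27 -0.36  0.94  0.    0.96]
2.9 [ 0.32  0.27 -0.36  0.94  0.    0.56]
```

View pics/s_c2.png

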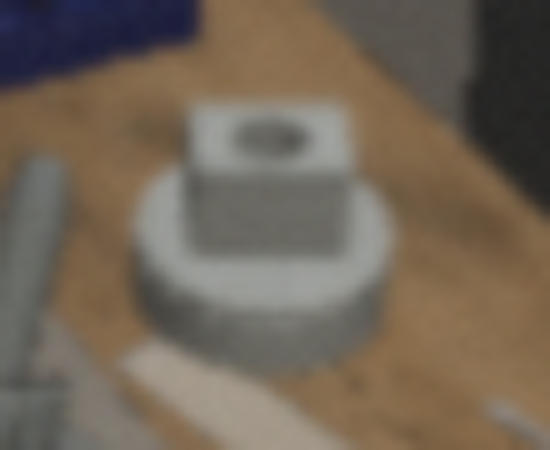

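View pics/d_c2.png

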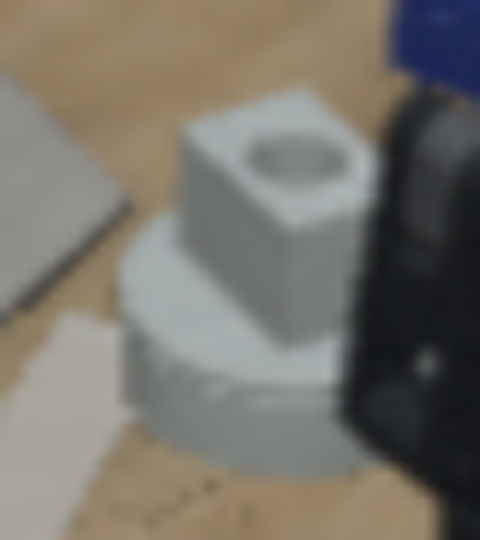

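Run:
```python
from h import *
a=cam('scene');b=cam('side')
P=[onz(a,(265+x/10-.5,175+y/10-.5),66) for x,y in [(192,105),(347,103),(355,175),(188,170),(271,137)]]
Q=[onz(b,(265+x/12-.5,200+y/12-.5),66) for x,y in [(183,133),(305,88),(290,225),(298,158)]]
print(np.round(P),np.round(Q)); 
e=P[2]-P[3]; print(np.linalg.norm(e),np.degrees(np.arctan2(e[1],e[0])),np.linalg.norm(P[3]-P[0]))
e=Q[2]-Q[0]; print(np.linalg.norm(e),np.degrees(np.arctan2(e[1],e[0])),np.linalg.norm(Q[1]-Q[0]))
```

```text
[[467. 184.  66.]
 [423. 207.  66.]
 [441. 239.  66.]
 [486. 212.  66.]
 [454. 210.  66.]] [[482. 214.  66.]
 [467. 181.  66.]
 [441. 234.  66.]
 [453. 208.  66.]]
52.449906909577635 148.9175406264242 34.10858740863808
45.46697169057712 154.09876880299527 37.06140888825649
```

Run:
```python
from h import *
im=cv2.imread('pics/scene0.png'); cv2.imwrite('pics/s_c3.png',cv2.resize(im[185:265,225:295],None,fx=7.5,fy=7.5,interpolation=2))
im=cv2.imread('pics/side0.png'); cv2.imwrite('pics/d_c3.png',cv2.resize(im[175:245,192:252],None,fx=8.5,fy=8.5,interpolation=2))
```

```text
(no output)
```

View pics/s_c3.png

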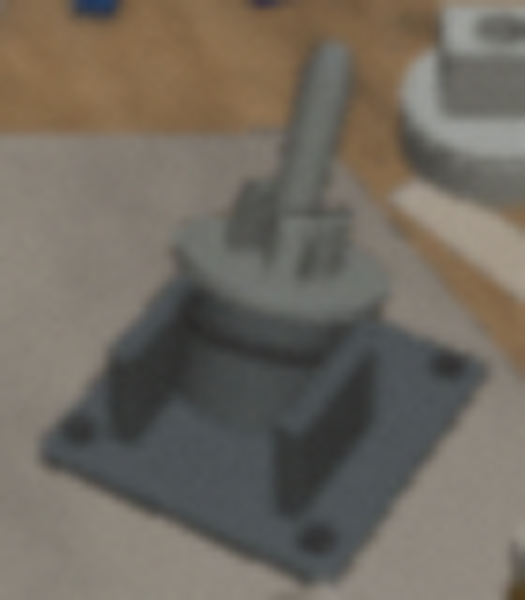

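View pics/d_c3.png

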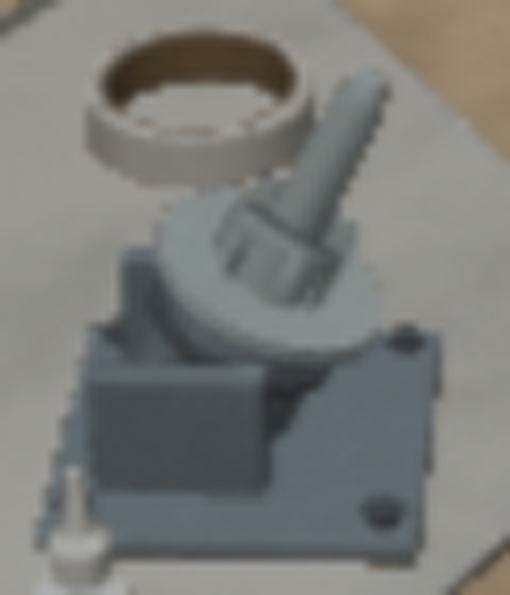

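Run:
```python
from h import *
a=cam('scene');b=cam('side')
sc=lambda x,y: ray(a,(225+x/7.5-.5,185+y/7.5-.5)); sd=lambda x,y: ray(b,(192+x/8.5-.5,175+y/8.5-.5))
tip,r=tri([sc(338,48),sd(376,80)]); fl,r2=tri([sc(281,252),sd(270,272)])
print(tip,r,fl,r2); n=tip-fl; L=np.linalg.norm(n); print(L,n/L,np.degrees(np.arccos(n[2]/L)),np.degrees(np.arctan2(n[1],n[0])))
# base corners
C=[onz(a,(225+x/7.5-.5,185+y/7.5-.5),8) for x,y in [(40,450),(325,580),(488,370)]]
D=[onz(b,(192+x/8.5-.5,175+y/8.5-.5),8) for x,y in [(440,335),(413,555),(40,540)]]
print(np.round(C),np.round(D))
```

```text
[584.08764937 290.16713349 159.45088917] [np.float64(0.7842302951352286), np.float64(0.78423029513522)] [616.21076121 307.85112979  84.33876839] [np.float64(1.4059714870907116), np.float64(1.40597148709084)]
83.58497907694277 [-0.3843168  -0.21156907  0.89863181] 26.021196895597495 -151.16691080635198
[[710. 288.   8.]
 [646. 395.   8.]
 [536. 332.   8.]] [[610. 218.   8.]
 [543. 331.   8.]
 [653. 394.   8.]]
```

```bash
cat >> h.py <<'E'
CT=np.array([[0,.9467,.322],[1,0,0],[0,.322,-.9467]]); CO=np.array([82.14,0,-142.43]) # cam in tool
az=np.radians(210); N=np.array([np.sin(np.radians(25))*np.cos(az),np.sin(np.radians(25))*np.sin(az),np.cos(np.radians(25))])
SX=np.array([-np.cos(az)*np.cos(np.radians(25)),-np.sin(az)*np.cos(np.radians(25)),np.sin(np.radians(25))]); SY=np.cross(N,SX)
SEAT=np.array([617.,308.,84.])
def campose(pos,look,up):
    z=-look/np.linalg.norm(look); y=up-z*(up@z); y/=np.linalg.norm(y); C=np.stack([np.cross(y,z),y,z],1)
    T=C@CT.T; return pos-T@CO,R.from_matrix(T).as_euler('xyz')
E
python3 - <<'E'
from h import *
for ph in range(0,360,30):
    up=np.cos(np.radians(ph))*SX+np.sin(np.radians(ph))*SY
    p,o=campose(SEAT+N*290,-N,up); q=solve_ik(p,o); print(ph,p.round(),o.round(2),None if q is None else np.round(q,2))
E
```

```text
0 [545. 266. 187.] [ 3.14 -0.76  0.52] [ 0.23  0.12 -0.96 -0.26  0.2   2.93]
30 [556. 254. 189.] [ 2.86 -0.69  1.19] [ 0.1   0.16 -0.86 -0.06  0.43  2.29]
60 [571. 250. 194.] [ 2.71 -0.51  1.75] [ 0.04  0.23 -0.65  0.27  0.52  1.66]
90 [586. 253. 201.] [ 2.68 -0.3   2.24] [ 0.06  0.32 -0.41  0.59  0.48  1.1 ]
120 [596. 264. 207.] [ 2.77 -0.09  2.7 ] [ 0.14  0.41 -0.2   0.83  0.36  0.62]
150 [600. 280. 212.] [ 2.93  0.05 -3.11] [ 0.23  0.46 -0.06  0.95  0.2   0.21]
180 [595. 295. 214.] [ 3.14  0.11 -2.62] [ 0.34  0.47 -0.03  0.97  0.02 -0.18]
210 [584. 307. 212.] [-2.93  0.05 -2.12] [ 0.44  0.43 -0.11  0.87 -0.15 -0.58]
240 [569. 312. 207.] [-2.77 -0.09 -1.65] [ 0.52  0.36 -0.29  0.66 -0.28 -1.03]
270 [554. 308. 201.] [-2.68 -0.3  -1.19] [ 0.55  0.26 -0.52  0.36 -0.34 -1.54]
300 [544. 297. 194.] [-2.71 -0.51 -0.7 ] [ 0.52  0.18 -0.75  0.03 -0.28 -2.12]
330 [540. 282. 189.] [-2.86 -0.69 -0.14] [ 0.4   0.13 -0.92 -0.22 -0.08 -2.73]
```

Run:
```python
from h import *
p,o=campose(SEAT+N*290,-N,-SX); bot.move_ptp(p,o)
c=cam('wrist'); im=imaging.capture('wrist'); np.savez('w1.npz',K=c[0],p=c[1],R=c[2]); cv2.imwrite('pics/w1.png',im)
print(bot.get_state()['t'],bot.get_state()['tcp_pos'],p)
for k in (0,22,84): print(k,proj(c,SEAT+N*k).round(1))
x,y=proj(c,SEAT+22*N).astype(int); cv2.imwrite('pics/w1c.png',cv2.resize(im[y-60:y+60,x-70:x+70],None,fx=5,fy=5,interpolation=2)); print(x,y)
```

```text
1.7833 [594.24368776 296.1038754  214.17342523] [594.92892523 295.25725904 214.1343877 ]
0 [256.3 186.4]
22 [256.3 186.5]
84 [256.3 186.6]
256 186
```

View pics/w1.png

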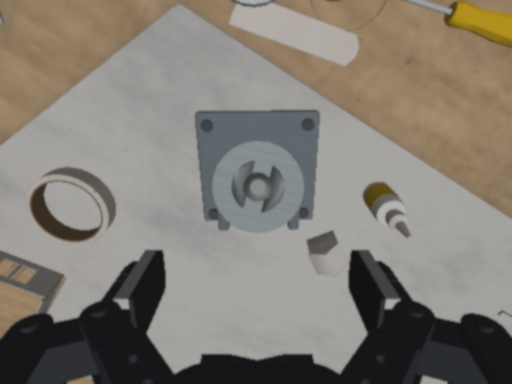

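View pics/w1c.png

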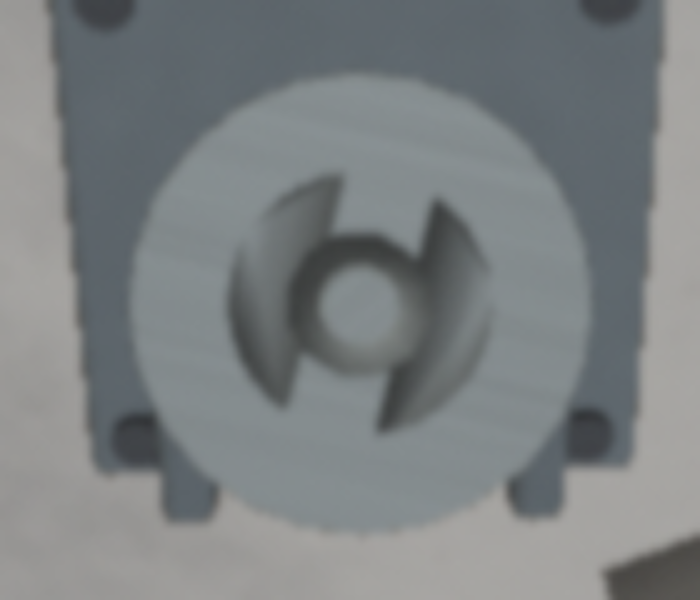

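```bash
cat >> h.py <<'E'
SEAT=SEAT+1.0*SY
KX=np.cos(np.radians(13.6))*SX-np.sin(np.radians(13.6))*SY
E
python3 - <<'E'
from h import *
print(SY,KX)
bot.move_ptp([454,209,195],[np.pi,0,2.635])
c=cam('wrist'); im=imaging.capture('wrist'); cv2.imwrite('pics/w2.png',im)
s=bot.get_state(); print(s['t'],s['tcp_pos'],s['orientation'])
x,y=proj(c,[454,209,66]).round().astype(int); print(x,y); cv2.imwrite('pics/w2c.png',cv2.resize(im[y-60:y+60,x-70:x+70],None,fx=5,fy=5,interpolation=2))
np.savez('w2.npz',K=c[0],p=c[1],R=c[2])
E
```

```text
[-5.00000000e-01  8.66025404e-01  2.77555756e-17] [0.88044922 0.23680887 0.41076847]
2.7583 [454.87377213 209.68936855 195.42648796] [3.14030825e+00 1.11341998e-03 2.63659502e+00]
255 175
```

View pics/w2c.png

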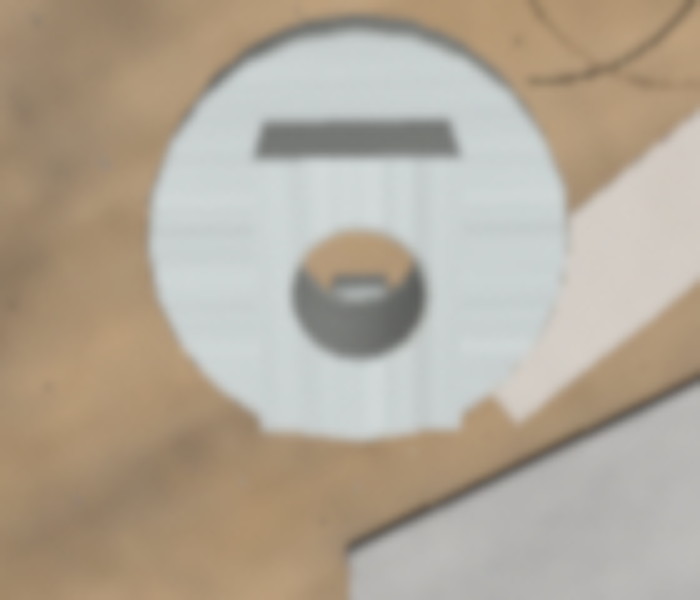

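View pics/w2.png

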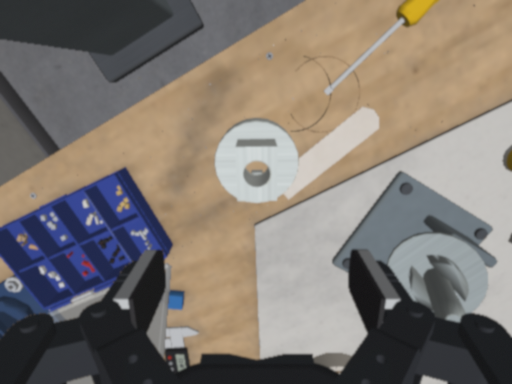

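Run:
```python
from h import *
d=np.load('w2.npz'); c=(d['K'],d['p'],d['R'],{})
u=lambda x,y:(185+x/5-.5,115+y/5-.5)
h=onz(c,u(360,293),66); print('bore',h)
co=[onz(c,u(*k),66) for k in [(256,158),(461,158),(463,430),(261,432)]]; print(np.mean(co,0),np.linalg.norm(co[1]-co[0]),np.linalg.norm(co[2]-co[1]))
e=(co[1]+co[0]-co[2]-co[3]); print(np.degrees(np.arctan2(e[1],e[0])))
h=(h+np.mean(co,0))/2
x,y=h[:2]
o=[np.pi,0,2.6366]
bot.movel([x,y,60],rot=o,max_speed=150)
print(bot.movel([x,y,34],max_speed=60,threshold=8), bot.get_state()['tcp_pos'],bot.get_state()['contact_force'])
bot.grip(0.0,effort=60)
s=bot.get_state(); print(s['t'],s['tcp_pos'],s['orientation'],s['opening'],s['contact_force'],h)
im=imaging.capture('wrist'); cv2.imwrite('pics/w3.png',im)
```

```text
bore [453.4156379  210.94460159  66.        ]
[454.311754   210.50983905  66.        ] 35.147527063035305 50.06645448643396
151.70575332692394
False [453.56704768 210.63162151  33.6520286 ] [-0.46532998  0.40274811  0.92495182]
4.9083 [454.42559487 210.89666747  34.46984695] [3.14077002e+00 8.79106378e-04 2.63665464e+00] 0.41184375287677405 [-1.28349831 -0.1978902   4.14621075] [453.86369595 210.72722032  66.        ]
```

View pics/w3.png

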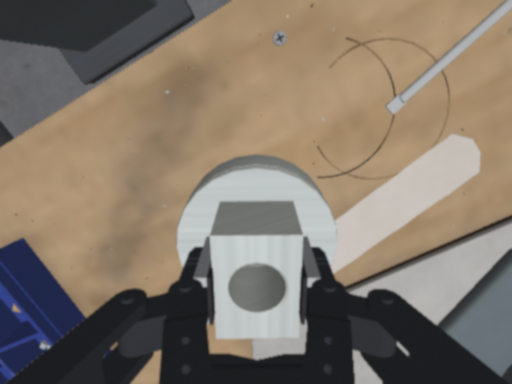

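```bash
cat >> h.py <<'E'
def tool(ang=0):
    k=np.cos(ang)*KX+np.sin(ang)*np.cross(N,KX)
    z=-N; x=-k; return R.from_matrix(np.stack([x,np.cross(z,x),z],1)).as_euler('xyz')
OFF=34.3
def tcp(u,dx=0,dy=0): return SEAT+N*(u+OFF)+dx*SX+dy*SY   # underside u above seat
E
python3 - <<'E'
from h import *
print(bot.movel([453.9,210.7,240],max_speed=200)); s=bot.get_state(); print(s['tcp_pos'],s['opening'],s['contact_force'])
print(solve_ik(tcp(122),tool()),solve_ik(tcp(0),tool()))
bot.move_ptp(tcp(122),tool()); bot.movel(tcp(92),max_speed=80)
bot.dwell(.2)
s=bot.get_state(); print(s['t'],s['tcp_pos'],tcp(92),s['orientation'],tool(),s['contact_force'])
a=imaging.capture('scene');b=imaging.capture('side');w=imaging.capture('wrist')
cv2.imwrite('pics/p1.png',np.hstack([cv2.resize(a[150:260,210:330],(390,358),interpolation=2),cv2.resize(b[130:240,180:300],(390,358),interpolation=2)]))
cv2.imwrite('pics/p1w.png',w)
E
```

```text
False
[452.93259244 210.41145425 238.66499878] 0.41409854058458995 [ 0.52523355 -0.00882188 -2.7145826 ]
[ 0.29222102  0.17666133 -0.51605093  0.45200722  0.09706666  0.02700031] [ 0.31406651  0.40007613 -0.53401369  0.20878419  0.08801923  0.04696972]
7.625 [570.52661171 282.23527555 199.09970053] [570.27443356 282.17768217 198.4666735 ] [ 3.03234689  0.42420369 -2.87893286] [ 3.03238037  0.42329676 -2.87884697] [ 1.16431244 -0.53845741 -2.23324202]
```

View pics/p1.png

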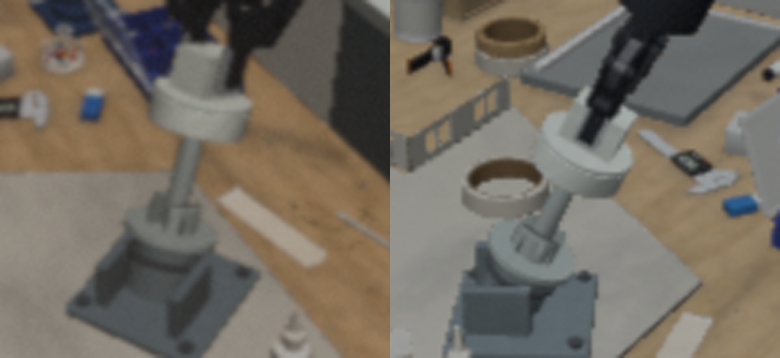

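View pics/p1w.png

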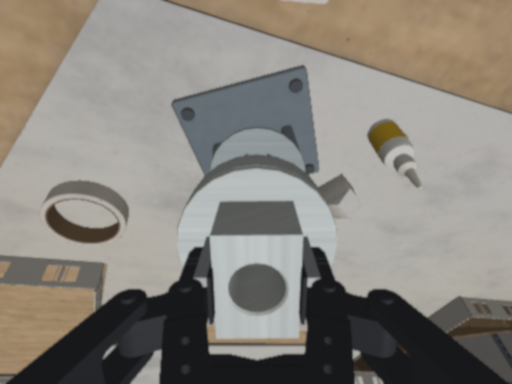

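Run:
```python
from h import *
def rep(t):
    s=bot.get_state(); d=s['tcp_pos']-SEAT; f=s['contact_force']
    print(t,round(s['t'],2),'u',round(d@N-OFF,2),'lat',round(d@SX,2),round(d@SY,2),'F(n,x,y)',np.round([f@N,f@SX,f@SY],1),'T',s['wrist_torque'].round(2))
for u,sp,th in [(50,60,12),(26,60,12),(18,20,12)]:
    r=bot.movel(tcp(u),max_speed=sp,threshold=th); rep(r)
    if r: break
a=imaging.capture('scene');b=imaging.capture('side')
cv2.imwrite('pics/p2.png',np.hstack([cv2.resize(a[150:260,210:330],(390,358),interpolation=2),cv2.resize(b[130:240,180:300],(390,358),interpolation=2)]))
```

```text
False 8.62 u 50.03 lat 0.17 -0.05 F(n,x,y) [-1.6 -0.8 -0.6] T [-0.34  0.57  0.  ]
False 9.18 u 25.53 lat -0.44 0.09 F(n,x,y) [-1.6 -1.2  0.3] T [-0.35  0.59 -0.04]
False 9.72 u 17.93 lat -0.12 0.03 F(n,x,y) [-2.3 -1.5 -0. ] T [-0.35  0.62 -0.  ]
```

View pics/p2.png

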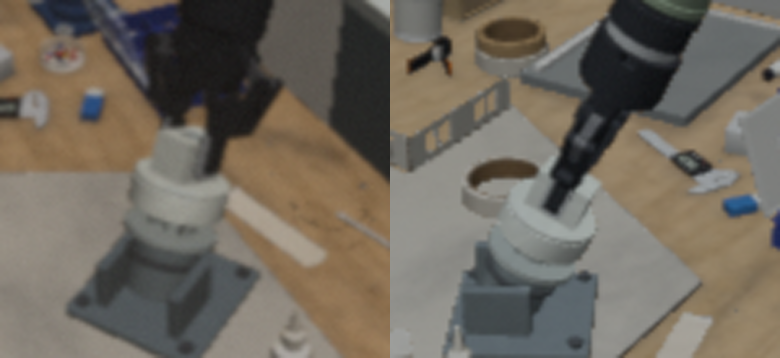

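```bash
cat >> h.py <<'E'
def rep(t):
    s=bot.get_state(); d=s['tcp_pos']-SEAT; f=s['contact_force']
    print(t,round(s['t'],2),'u',round(d@N-OFF,2),'lat',round(d@SX,2),round(d@SY,2),'F(n,x,y)',np.round([f@N,f@SX,f@SY],1),'T',s['wrist_torque'].round(2),round(s['opening'],3))
E
python3 - <<'E'
from h import *
for u,sp,th in [(10,20,12),(4,20,12),(-6,12,10)]:
    r=bot.movel(tcp(u),max_speed=sp,threshold=th); rep(r)
    if r: break
bot.dwell(.2); rep('')
a=imaging.capture('scene');b=imaging.capture('side')
cv2.imwrite('pics/p3.png',np.hstack([cv2.resize(a[150:260,210:330],(390,358),interpolation=2),cv2.resize(b[130:240,180:300],(390,358),interpolation=2)]))
E
```

```text
False 10.38 u 9.83 lat -0.19 0.04 F(n,x,y) [-3.7 -1.2  0.2] T [-0.36  0.59  0.04] 0.411
False 10.82 u 3.81 lat -0.23 0.04 F(n,x,y) [-1.8 -0.7 -0.9] T [-0.35  0.58  0.01] 0.417
True 11.23 u 1.81 lat 0.26 -0.1 F(n,x,y) [ 5.2 -0.1 -0.3] T [-0.07  0.46  0.04] 0.413
 11.43 u 1.78 lat 0.2 -0.08 F(n,x,y) [ 6.5  0.8 -0.3] T [0.02 0.38 0.08] 0.417
```

View pics/p3.png

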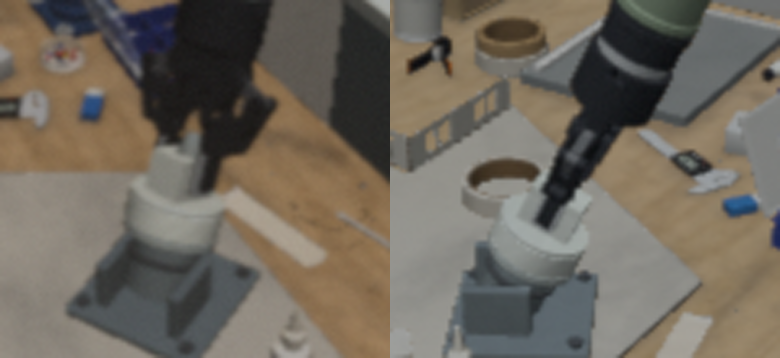

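Run:
```python
from h import *
r=bot.movel(tcp(-4),max_speed=8,threshold=15); rep(r)
bot.grip(0.7); rep('open')
bot.grip(1.0); 
bot.movel(tcp(70),max_speed=150); rep('up')
p,o=campose(SEAT+N*290-8*SX,-N,-SX)
bot.move_ptp(p,o); bot.dwell(.2)
c=cam('wrist')
w=imaging.capture('wrist');a=imaging.capture('scene');b=imaging.capture('side')
np.savez('w4.npz',K=c[0],p=c[1],R=c[2]); cv2.imwrite('pics/w4f.png',w); cv2.imwrite('pics/s4f.png',a); cv2.imwrite('pics/d4f.png',b)
cv2.imwrite('pics/p4.png',np.hstack([cv2.resize(a[170:260,220:310],(400,400),interpolation=2),cv2.resize(b[160:250,185:275],(400,400),interpolation=2)]))
x,y=proj(c,SEAT+33*N).astype(int); cv2.imwrite('pics/w4.png',cv2.resize(w[y-60:y+60,x-70:x+70],None,fx=5,fy=5,interpolation=2)); print(x,y)
for k in (0,30,66,84): print(k,proj(c,SEAT+k*N).round(1))
print(bot.get_state()['t'])
```

```text
True 11.82 u 1.77 lat 0.21 -0.09 F(n,x,y) [ 5.9 -0.3 -0.1] T [-0.07  0.44  0.06] 0.409
open 12.18 u 0.76 lat -1.85 0.13 F(n,x,y) [ 0.3 -0.5  0.3] T [-0.18  0.31  0.  ] 0.702
up 13.18 u 69.95 lat -0.05 -0.05 F(n,x,y) [ 0.2 -1.  -0.6] T [-0.19  0.37  0.02] 1.002
257 198
0 [257.1 197. ]
30 [257.2 198.3]
66 [257.3 200.2]
84 [257.4 201.5]
14.1583
```

View pics/p4.png

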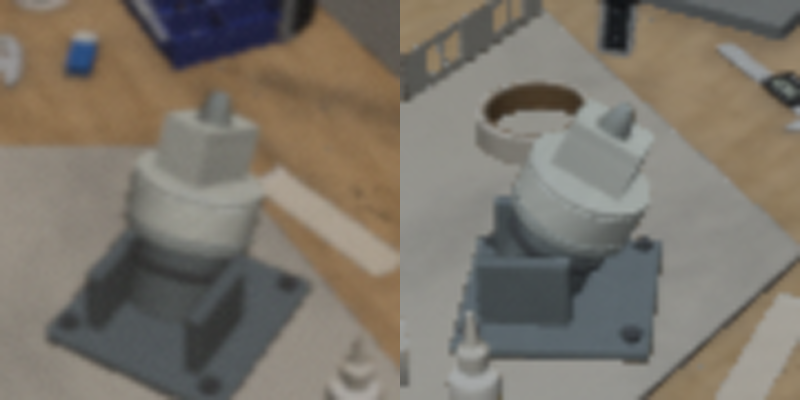

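View pics/w4.png

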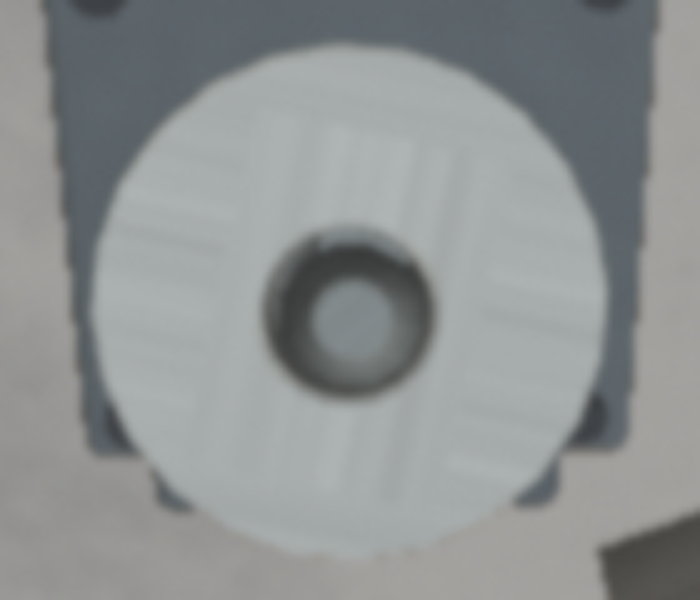

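Run:
```python
import cv2,numpy as np
a=cv2.imread('pics/s4f.png');b=cv2.imread('pics/d4f.png')
cv2.imwrite('pics/s4z.png',cv2.resize(a[185:240,240:290],None,fx=11,fy=11,interpolation=cv2.INTER_CUBIC))
cv2.imwrite('pics/d4z.png',cv2.resize(b[177:227,200:250],None,fx=12,fy=12,interpolation=cv2.INTER_CUBIC))
```

```text
(no output)
```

View pics/s4z.png

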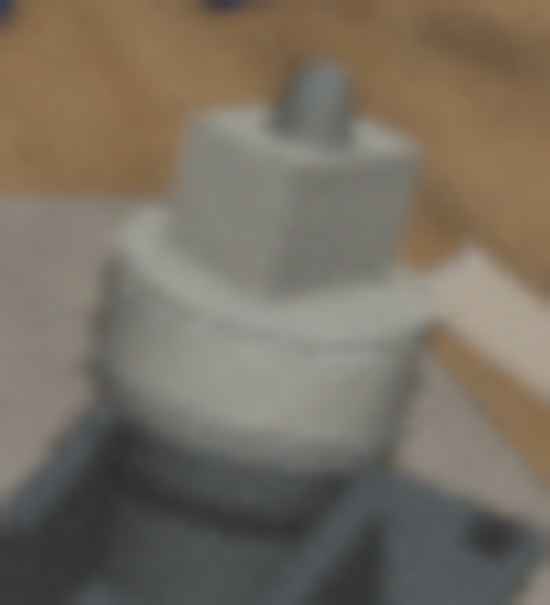

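View pics/d4z.png

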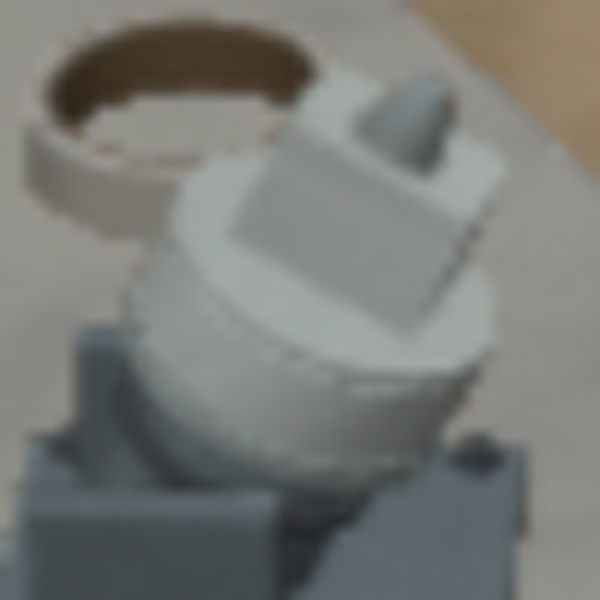

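Run:
```python
from h import *
a=cam('scene');b=cam('side'); KY=np.cross(N,KX)
z=lambda p,s: ((p-[240,185]+.5)*11 if s=='a' else (p-[200,177]+.5)*12).round().astype(int).tolist()
for u in (0,2):
  for h,(i,j) in [(66,(1,1)),(66,(1,-1)),(66,(-1,1)),(66,(-1,-1))]:
    P=SEAT+N*(h+u)+25*i*KX+18*j*KY; print(u,i,j,z(proj(a,P),'a'),z(proj(b,P),'b'))
print('tip',[ (z(proj(a,SEAT+N*k),'a'),z(proj(b,SEAT+N*k),'b')) for k in (84,86)])
for k in (0,2,30,32): print('skirt',k,z(proj(a,SEAT+N*k+42*SY),'a'),z(proj(b,SEAT+N*k+42*SY),'b'))
```

```text
0 1 1 [298, 171] [277, 126]
0 1 -1 [191, 118] [327, 65]
0 -1 1 [426, 155] [463, 234]
0 -1 -1 [320, 104] [509, 170]
2 1 1 [300, 164] [280, 119]
2 1 -1 [193, 111] [330, 58]
2 -1 1 [428, 148] [467, 227]
2 -1 -1 [322, 97] [512, 164]
tip [([326, 69], [425, 89]), ([328, 62], [429, 83])]
skirt 0 [394, 439] [263, 456]
skirt 2 [396, 432] [267, 450]
skirt 30 [423, 329] [314, 361]
skirt 32 [425, 321] [317, 354]
```

Run:
```python
from h import *
T=lambda h: SEAT+N*h
o=tool(np.pi/2); print(solve_ik(T(130),o))
def rp(t):
    s=bot.get_state(); d=s['tcp_pos']-SEAT; f=s['contact_force']; print(t,round(s['t'],2),'h',round(d@N,2),round(d@SX,2),round(d@SY,2),'F',np.round([f@N,f@SX,f@SY],1),round(s['opening'],3))
bot.move_ptp(T(150),o); bot.grip(0.45); bot.movel(T(95),max_speed=100); rp('above')
r=bot.movel(T(50),max_speed=20,threshold=10); rp(r)
bot.dwell(.1)
if r:
    s=bot.get_state(); h=(s['tcp_pos']-SEAT)@N
    for k in range(5):
        bot.movel(T(h-1.5-k*.7),max_speed=8,threshold=None); bot.dwell(.1); rp('press')
        f=bot.get_state()['contact_force']@N
        if f>22: break
    bot.movel(T(h+40),max_speed=80); rp('up')
```

```text
[ 0.29730682  0.22206592 -0.52637707  0.39583051  0.09496366 -1.53914397]
above 16.62 h 95.07 0.15 -0.02 F [-0.4  0.3 -0.4] 0.454
True 18.02 h 66.23 -0.03 -0.01 F [ 7.7 -1.  -0.4] 0.454
press 18.54 h 66.12 0.01 0.0 F [18.5 -4.8 -0.5] 0.452
press 18.89 h 66.08 0.05 -0.01 F [25.  -6.   1.3] 0.452
up 19.57 h 106.39 0.14 -0.03 F [ 0.3 -0.5  0.2] 0.454
```

Run:
```python
from h import *
bot.grip(0.8)
bot.movel(SEAT+N*170,max_speed=150); 
p,o=campose(SEAT+N*290-8*SX,-N,-SX); bot.move_ptp(p,o); bot.dwell(.1)
w=imaging.capture('wrist');b=imaging.capture('side');a=imaging.capture('scene'); cv2.imwrite('pics/f.png',np.hstack([cv2.resize(w,(400,300)),cv2.resize(b[120:300,130:330],(400,300),interpolation=2)]))
for n,i,f in(('w',w,'pics/w4f.png'),('b',b,'pics/d4f.png'),('a',a,'pics/s4f.png')):
    d=cv2.absdiff(i,cv2.imread(f)).max(2); print(n,(d[170:260,190:310]>25).sum())
print(bot.get_state()['t'])
```

```text
w 447
b 2
a 74
22.025
```

View pics/f.png

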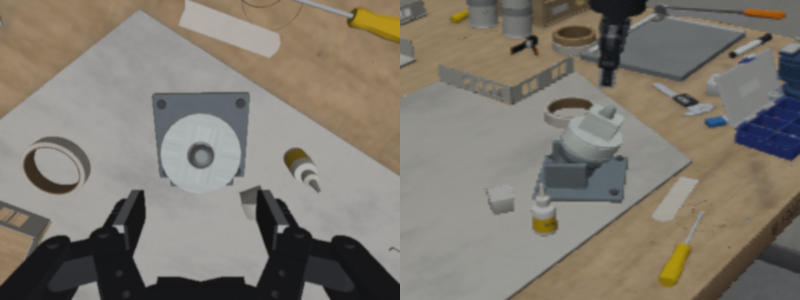

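The hub sits on the flange, unchanged by the press in the side view. The bystanders are undisturbed and the gripper is clear, so I am handing in.

```bash
python3 -c "
from bench import bot
print(bot.sign_off(), bot.get_state()['t'])"
```

```text
the job is handed in; nothing more can be done
the job is handed in; nothing more can be done
```

The larger hub is on the arbor with its tabs in the keyways, let go and lying on the seat flange. The job was handed in at about 22 s. I gripped the boss by its flat sides, tilted the hub onto the arbor axis and turned it to the keyway line. The wrist view showed that line about 13.6° off the seat's x axis. The hub then slid down without snagging.

**Checks that agreed:**
- There was no stop at the collar top, 22 mm out.
- The first contact came 1.8 mm above my camera estimate of the seat, within the error of my measurements.
- After release I pressed the boss top along the axis with about 25 N. It gave only about 0.1 mm and nothing moved in the side view.
- In the last pictures the skirt looks flush, the pilot stands out of the bore, and the tape, glue bottle, screwdriver and house block seen there are where they were. I did not check the try square separately.

**Checks that were weak or disagreed:**
- The last 1–2 mm to the seat rests on the rigid stop and contact heights, because the pictures could not settle it.
- The press met the boss top about 1.6 mm lower than the height implied while the hub was still gripped. This fits the hub settling on release.
- The before/after difference counts for the wrist and scene views were not zero. I put that down to small pose differences and the arm being in view, but did not check it.

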